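Push the parts bin home and snap its latch over

ROBOT

A 7-joint arm with a two-finger parallel gripper is mounted at the origin on the work surface. World frame = base frame: x ahead of the robot, y to its left, z up, the work surface at z = 0. Lengths are in mm, angles in rad, forces in N, time in s.
With the tool pointing down it reaches from about 350 to 900 mm from the base axis. Payload 8.1 kg.
Tool frame: the origin (TCP) lies at the very end of the fingers, on their centre line; the grasp point (between the pads) lies robot.hold_point_z behind it (robot.hold_point_z is the distance from the TCP to the grasp point, in mm); z points along the fingers, y is the direction in which the jaws open and shut (so a half turn about z gives the same grasp; the last joint's range is limited). The gripper opens to 85 mm and grips with 20 to 120 N. Pads are 22 mm wide; open, the fingers measure 114 mm over their backs; the gripper's body (76 mm by 85 mm) begins 54 mm behind the grasp point. The pads swing forward as they close: fully open they stand 13 mm farther back than shut.
Start: joints at [-1.229, 0.434, 0.025, 1.573, -0.012, 1.134, -0.075], TCP at [268.951, 564.187, 231.323] pointing down, gripper open.
Joint ranges: [-2.62, 2.62], [-0.44, 2.09], [-1.27, 1.32], [0.08, 2.57], [-1.32, 4.46], [0.12, 2], [-2.74, 2.74]. Speed limits (rad/s): [2.22, 2.22, 3.01, 3.01, 3.14, 3.14, 3.14].

INTERFACE

Orientations are given as a rotation vector (axis times angle).
In Python, from plant import monitor, cams, job, robot gives the robot as it stands.
- The arm moves only by the shell command python3 -m crank 'ROWS' [OPENING] [FORCE]. ROWS is JSON, a list of rows, each an object of numbers: "x", "y", "z": the shift along the tool's x, y, z as a fraction of full scale; "ax", "ay", "az": the turn, a rotation vector about the tool's x, y, z as a fraction of full scale. In form: [{"x": .., "y": .., "z": .., "ax": .., "ay": .., "az": ..}, ...]. A call has 1 to 10 rows; each row is the pose to reach, as a shift and turn from the pose commanded when the call began, along the tool's axes at that moment; what a row does not reach only later rows make up. Full scale, the value 1, is 500 mm for a shift and 1.5 rad for a turn. A row lasts 1/8 s, in which the tool goes at most 62.5 mm and 10.7 degrees, less where a joint would pass 70% of its speed; a pose out of reach is approached as far as the arm can. A call with a number of a shift or a turn outside -1 to 1 is refused whole. A call with a gripper value outside its range is refused whole. OPENING is the finger opening in mm, from 0 to 85.4, set as the call begins (- or left out, the last holds). The fingers move at their own pace and stop on an object; FORCE is the grip in N (left out, the last holds). Time passes only in rows, so rows that repeat a pose let the fingers close. It gives the time, the measured TCP pose, the force and the opening at its end, in the units of the state.
- monitor.get_state(): the state, without advancing time (a new reading comes with each control period).
- cams.capture(name): name is "side" or "top"; returns (picture, depth): 384x512x3 uint8, red, green, blue; 384x512 float32, mm along the optical axis (not along the pixel's ray), 0 where there is no reading.
- cams.camera_info(name): a dict with "mtx" (3x3 intrinsics, pixels), "rvec" (rotation vector, rad) and "tvec" (3), from world to camera coordinates, as OpenCV has them. Camera axes: x right, y down, z forward; pixel columns grow to the right and rows downward; lengths in mm; the calibration is good to about 2 mm. A picture is of the moment at which its call begins. camera_info takes no time and is no camera call.
- job.job_done(): hands the job in, once; it reports no verdict.
Trained networks look in the newest picture that a camera, given by its name, has taken for a name from the list of things; names that differ only in an ending like _2 or _b are one class to them, and where a whole thing is asked for, a point or a joint stands for the part that bears it (a point fixed in the world has none). Each returns a list of dicts, best first, with "score" (0 to 1); they miss things now and then, are a little off and sometimes report something else, mostly with a low value. They report only what shows in the picture. A call takes as long as a camera call. They do not tell look-alikes from the thing itself.
- cams.find_in(query, camera): "rect" ([centre column, centre row, width, height] in pixels, round what is visible of it).
- cams.silhouettes(query, camera): "pixels" (384x512 bool, what is visible of it) and "rect" ([centre column, centre row, width, height] in pixels, round what is visible of it).
The state is a dict: "clock": time; "joint_positions": joint angles; "joint_velocities": joint speeds; "joint_torque": joint torques, N m; "eef_pos": TCP position; "ee_rot": TCP orientation; "wrist_force": force on the tool from outside, world axes, zero at the start; "torque": the same for the moment, N m; "grip_width": finger opening in mm.
Only numpy, scipy, OpenCV 4.12 (cv2) and the standard library are available. Lean on these libraries where they do the work, as an engineer would, in place of code of your own. Each camera call takes 0.05 s, during which the arm holds its last target.

TASK

One purple bin sticks out of the aluminium parts shelf. With the fingertips, push it fully home against the shelf's rear stop, then push the red-knobbed latch lever over past its centre so that it snaps across the front of the bin and stays there. Only push: do not lift or tip the bin, keep the pipe cap in it, and leave the other things where they are.

Things in the scene. Friction and masses are not known exactly. Their poses are not given: they have to be found in the camera images.
- rack: Fixed low aluminium shelf with two bays, place and turn vary. Origin on the bench surface; +x points to the rear stop, +y to the latch side. Deck x -120..+120, y -175..+155 mm, top 6 mm above the bench. Bays centred on y=+40 mm (latched) and y=-100 mm, each 126 mm wide between guide strips (4 mm thick, top z=24 mm). Latch clevis at y=+125 mm: 24 mm wide, x -58..-14 mm, top z=60 mm.
- bin: Loose purple open bin to push, 130 (x) x 120 (y) x 65 mm high, walls 4 mm, 0.14 to 0.28 kg, in the latched bay. Origin: centre of its underside; axes nearly the shelf's. Starts 35 to 70 mm out towards shelf -x. Home: rear wall on the stop, origin at shelf x=+43, y=+40, z=+6 mm, front face at x=-22 mm. Slides with 1 to 4 N. While not home it blocks the lever's way.
- latch (a joint): Lever angle, rad; hinge along the shelf's x axis. 0 = open, leaning 0.5 rad from upright to the shelf's +y (start); 0.5 = upright; 2.0 = closed, almost level towards -y, across the front of the bin. An over-centre spring drives it back to 0 below about 1.0 and snaps it on to 2.0 by itself beyond. Moving it takes about 2 N at the knob, 3 to 4 N at mid-lever.
- latch_pivot (a point): Hinge point of the lever, at x=-36, y=+125, z=+45 mm in the shelf's frame; its axes are the shelf's.
- latch_knob (a point): Centre of the red ball knob (20 mm) at the lever's end, 95 mm from the hinge; the lever is a steel bar 10 mm (along shelf x) by 12 mm. Open: the knob is 46 mm outward (+y) of the hinge and 83 mm above it; closed: 95 mm inward (-y) and 7 mm above it.
- pipe_cap: Loose black plastic pipe cap lying in the bin, 48 mm diameter, 30 mm high. Origin: centre of its underside. It rides along with the bin.
- nested_bins: Stack of three nested purple bins (one piece), 130 x 120 x 101 mm high, loose in the other bay near the rear stop. Origin: centre of the underside. Leave alone.
- sprinkler: Green plastic sprinkler head, 38 mm diameter, 64 mm high, standing on the deck in front of the nested bins. Origin: centre of its underside. Leave alone.
- faucet_handle: Chrome faucet handle lying on the bench: 48 mm round base, 91 mm arm towards its -x, 42 mm high. Origin: centre of the base's underside. Leave alone.
- spring_clamp: Steel spring clamp with orange grips lying on the bench, about 130 x 70 x 17 mm. Origin: near its middle, underside. Leave alone.
- screw_jar: Closed amber jar with a steel cap, 64 mm diameter, 85 mm high, standing on the bench. Origin: centre of its underside. Leave alone.
- bay_stop (a point): Point on the front face of the rear stop (upright rail along y, top z=62 mm), at the middle of the latched bay, at deck height: x=+108, y=+40, z=+6 mm in the shelf's frame. The home bin touches the stop here with the lower middle of its rear wall.
Things that resemble listed ones, but are neither listed nor needed, are in the scene too. What is shaped like the bin but brown, green or turquoise is not meant.

How it is judged (in metres and radians):
On the way, in this order (a step that is already met when the one before it is completed fails the run):
1. the bin is pushed home against the rear stop while the latch is still open (x of bin in the frame of rack above 0.038 m and value of joint latch below 0.6 rad), for 0.2 s.
2. the lever has snapped over to its closed position (value of joint latch above 1.85 rad), for 0.2 s.
At the end, for the whole second after the job is handed in: The lever is snapped over (joint above 1.85 of 2.0 rad), the bin is within 5 mm of the rear stop, flat on the deck and at rest, and the pipe cap is still in the bin (value of joint latch above 1.85 rad and x of bin in the frame of rack above 0.038 m and z of bin in the frame of rack below 0.01 m and linear speed of bin below 0.02 m/s and horizontal distance between pipe_cap and bin below 0.07 m and z of pipe_cap in the frame of bin below 0.03 m); the robot touches nothing.
It fails at once if the bin is lifted more than 12 mm off the deck (z of bin in the frame of rack above 0.018 m).
It fails at once if the bin is tipped by more than about 11 degrees (angle between bin's own z axis and vertical above 0.2 rad).
It fails at once if the pipe cap is taken out of the bin (z of pipe_cap in the frame of bin above 0.06 m).
It fails at once if another thing is moved by more than 20 mm (distance of any of nested_bins, sprinkler, faucet_handle, spring_clamp, screw_jar from where it was at the start of the episode above 0.02 m).
It also fails if it takes over 46 s, if anything falls off the work surface, if the arm or the gripper's body presses on something with over 40 N, if the wrist force passes 120 N, or if a joint passes its speed limit or range.

## Working session

There is one attempt and no reset: what is moved stays moved. The work goes in short steps, Python scripts to look and compute and a shell command to move; the robot and the scene stay as the last step left them, time stands still between calls to the robot, and variables do not carry over. Pictures are saved under pics/ and viewed, and the job is handed in when it is done.

```bash
mkdir -p pics; ls; python3 - <<'E'
from plant import monitor, cams, job, robot
import cv2,numpy as np
s=monitor.get_state()
for k,v in s.items(): print(k,np.round(v,3))
print(robot.hold_point_z)
for n in ("side","top"):
    p,d=cams.capture(n)
    cv2.imwrite(f"pics/{n}0.png",p[:,:,::-1]); np.save(f"{n}0_d.npy",d)
    i=cams.camera_info(n); print(n,i)
E
```

```text
pics
clock 0.0
joint_positions [-1.229  0.435  0.025  1.574 -0.012  1.134 -0.075]
joint_velocities [ 0.001  0.001  0.001 -0.001 -0.001 -0.     0.002]
joint_torque [-0.0000e+00 -6.7046e+01  1.0250e+00 -3.1622e+01  1.6000e-02  1.2000e-02
  0.0000e+00]
eef_pos [268.771 563.693 230.519]
ee_rot [-6.930e-01 -3.064e+00  2.000e-03]
wrist_force [-0.197 -0.118  0.276]
torque [ 0.036 -0.003 -0.016]
grip_width 85.399
18.700000000000003
side {'mtx': array([[384.2305456 ,   0.        , 260.580537  ],
       [  0.        , 384.2305456 , 192.21524311],
       [  0.        ,   0.        ,   1.        ]]), 'rvec': array([ 2.18748859, -0.81988527,  0.34212015]), 'tvec': array([-377.33297285,  301.09705446,  907.24271667])}
top {'mtx': array([[398.09431158,   0.        , 258.93665673],
       [  0.        , 398.09431158, 196.75796651],
       [  0.        ,   0.        ,   1.        ]]), 'rvec': array([ 2.18010683, -2.13072523,  0.10970375]), 'tvec': array([  -6.01249498,  491.71595573, 1184.41946512])}
```

View pics/side0.png

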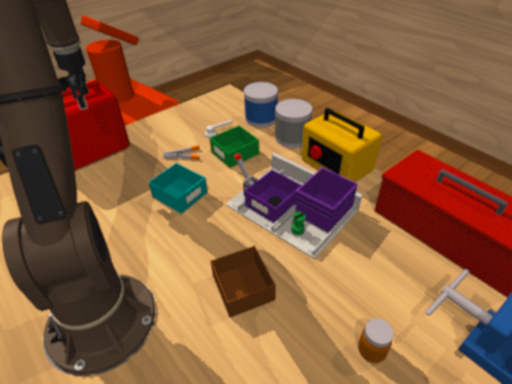

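View pics/top0.png

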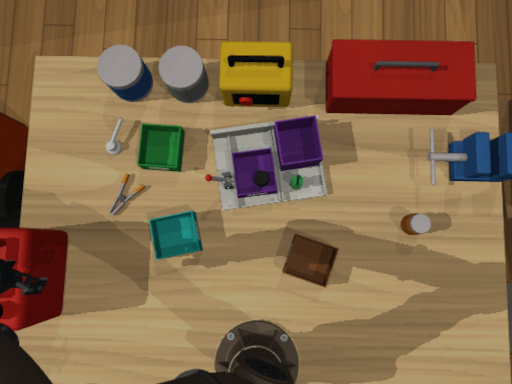

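```bash
cat > h.py <<'E'
from plant import monitor, cams, job, robot
import cv2,numpy as np
from scipy.spatial.transform import Rotation as R
def cloud(n,d):
    i=cams.camera_info(n);K=i["mtx"];Rm=R.from_rotvec(np.ravel(i["rvec"])).as_matrix();t=np.ravel(i["tvec"])
    v,u=np.mgrid[0:384,0:512]
    c=np.stack([(u-K[0,2])*d/K[0,0],(v-K[1,2])*d/K[1,1],d],-1)
    return (c-t)@Rm
def proj(n,P):
    i=cams.camera_info(n)
    return cv2.projectPoints(np.float64(P).reshape(-1,3),i["rvec"],i["tvec"],i["mtx"],None)[0][:,0]
E
python3 - <<'E'
from h import *
for n in ("top","side"):
    p,d=cams.capture(n); np.save(f"{n}1_d.npy",d)
    C=cloud(n,d); np.save(f"{n}_C.npy",C); np.save(f"{n}_p.npy",p)
    for q in ("rack","bin","latch_knob","pipe_cap","nested_bins","latch"):
        try: r=cams.silhouettes(q,n)
        except Exception as e: print(q,e);continue
        for k,o in enumerate(r[:4]):
            m=o["pixels"]&(d>0); X=C[m]
            print(n,q,round(o["score"],2),np.round(o["rect"]),m.sum(),np.round(np.median(X,0)) if len(X) else 0, np.round(X.min(0)),np.round(X.max(0)))
            np.save(f"m_{n}_{q}_{k}.npy",m)
p=np.load("top_p.npy")[105:225,185:345]
cv2.imwrite("pics/topc.png",cv2.resize(p,None,fx=5,fy=5,interpolation=cv2.INTER_CUBIC)[:,:,::-1])
p=np.load("side_p.npy")[145:265,215:375]
cv2.imwrite("pics/sidec.png",cv2.resize(p,None,fx=5,fy=5,interpolation=cv2.INTER_CUBIC)[:,:,::-1])
E
```

```text
top rack 0.86 [266. 166. 122.  90.] 4464 [575.  22.   7.] [ 454. -203.   -5.] [732. 158. 140.]
top bin 0.96 [178. 234.  53.  46.] 1943 [372. 261.   6.] [300. 177.  -3.] [442. 341.  71.]
top bin 0.9 [309. 260.  55.  52.] 1954 [ 305. -152.    5.] [ 233. -237.   -4.] [381. -69.  71.]
top bin 0.72 [161. 146.  48.  50.] 1993 [643. 319.   7.] [570. 248.  -4.] [722. 384.  70.]
top bin 0.68 [255. 172.  41.  51.] 1662 [577.  30.  12.] [491. -47.   1.] [649.  96.  78.]
top latch_knob 0.54 [218. 179.  23.   6.] 109 [535. 129.  96.] [524.  96.  49.] [547. 156. 140.]
top pipe_cap 0.7 [262. 177.  13.  14.] 199 [548.   0.  39.] [527. -21.   8.] [573.  25.  48.]
top nested_bins 0.7 [298. 142.  52.  54.] 2168 [ 664. -110.   15.] [ 577. -190.   -3.] [750. -35. 113.]
top latch 0.46 [218. 178.  26.  11.] 111 [534. 131. 103.] [524.  96.   3.] [547. 160. 140.]
side rack 0.84 [293. 206. 133. 106.] 2930 [547. -61.   6.] [ 456. -206.   -4.] [760. 202. 137.]
side rack 0.72 [218. 133.  31.  20.] 188 [648. 456.  26.] [582. 366.  -4.] [727. 518.  66.]
side rack 0.34 [245. 169.  19.  31.] 143 [535. 125.  94.] [522.  94.  -3.] [610. 206. 137.]
side bin 0.88 [234. 147.  52.  38.] 1320 [644. 317.  35.] [525. 139.  -2.] [706. 371. 138.]
side bin 0.78 [177. 189.  59.  52.] 1962 [374. 260.  31.] [299. 171.  -6.] [473. 406.  67.]
side bin 0.75 [242. 281.  65.  74.] 3191 [ 311. -144.   15.] [ 230. -232.   -6.] [416. -26.  67.]
side bin 0.59 [272. 196.  60.  53.] 1804 [563.  33.  39.] [491. -52.   1.] [646. 144.  73.]
side latch_knob 0.51 [245. 170.  20.  26.] 172 [535. 127.  91.] [522.  94.  -4.] [627. 254. 138.]
side nested_bins 0.77 [326. 198.  65.  60.] 2640 [ 657. -107.   65.] [ 554. -181.    2.] [792.  30. 109.]
side latch 0.52 [244. 170.  17.  29.] 167 [535. 126.  92.] [522.  94.  -4.] [610. 228. 138.]
```

View pics/topc.png

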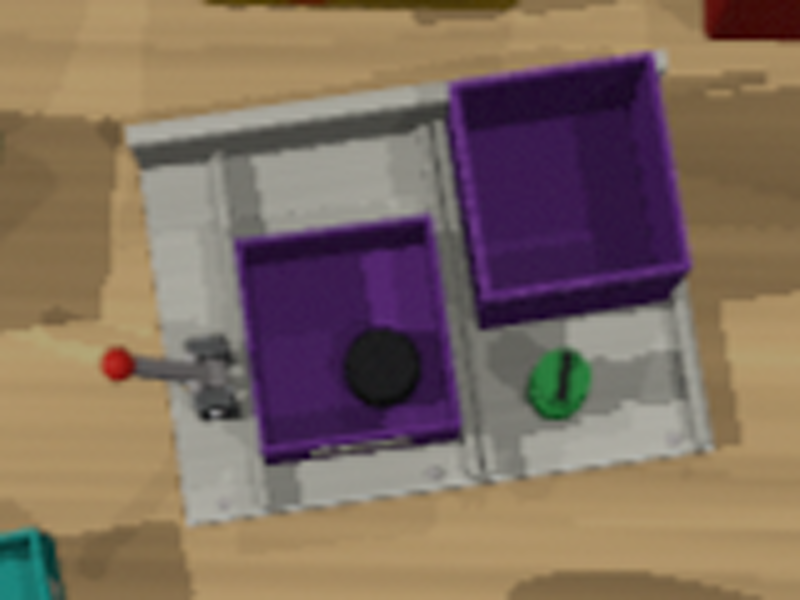

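View pics/sidec.png

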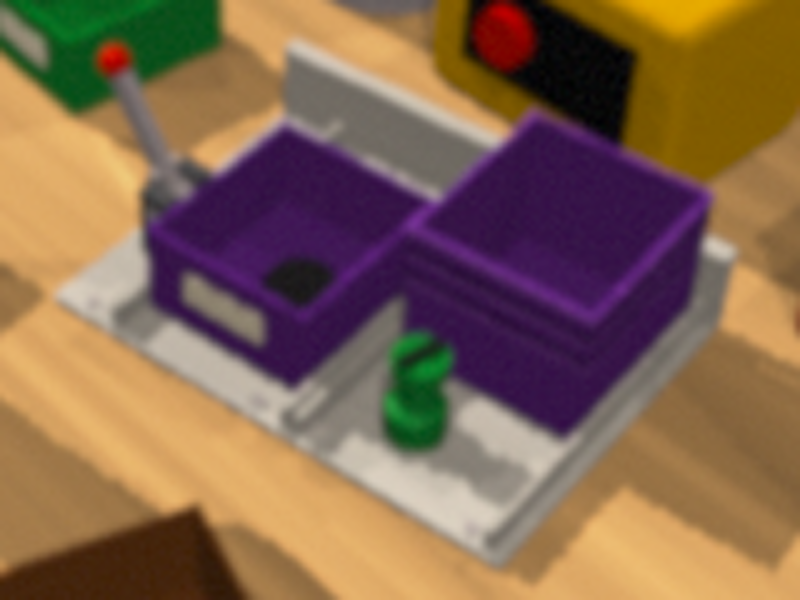

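```bash
python3 - <<'E'
from h import *
from scipy.optimize import least_squares
f=lambda a,o:(np.float64(a)+.5)/5-.5+o
obs=[("top",(-120,155,6),f((190,522),(185,105))),("top",(-120,-175,6),f((709,449),(185,105))),("top",(-36,171,128),f((117,363),(185,105))),
("top",(120,155,62),f((127,127),(185,105))),
("side",(-120,155,6),f((60,293),(215,145))),("side",(-120,-175,6),f((498,562),(215,145))),("side",(-36,171,128),f((115,58),(215,145)))]
def T(q,P): 
    c,s=np.cos(q[2]),np.sin(q[2]); P=np.float64(P).reshape(-1,3)
    return np.c_[q[0]+c*P[:,0]-s*P[:,1],q[1]+s*P[:,0]+c*P[:,1],P[:,2]]
res=lambda q:np.concatenate([proj(n,T(q,P))[0]-o for n,P,o in obs])
r=least_squares(res,[580,0,0.1],x_scale=[100,100,.1])
q=r.x; print(np.round(q,4)); print(np.round(r.fun.reshape(-1,2),1)); np.save("rack.npy",q)
iv=lambda X:np.c_[(X[:,:2]-q[:2])@np.array([[np.cos(q[2]),-np.sin(q[2])],[np.sin(q[2]),np.cos(q[2])]]),X[:,2]]
# bin rim
for n,k in(("top",3),("side",3)):
    C=np.load(f"{n}_C.npy"); p=np.load(f"{n}_p.npy").astype(int)
    pur=(p[...,2]>p[...,1]+25)&(p[...,0]>p[...,1]+10)
    X=iv(C[pur&(C[...,2]>62)&(C[...,2]<80)])
    X=X[(X[:,1]>-35)&(X[:,1]<110)&(abs(X[:,0])<140)]
    print(n,len(X),np.percentile(X,[1,5,50,95,99],axis=0).round(1))
    m=cv2.minAreaRect(np.float32(X[:,:2])); print(m)
    K=iv(C[np.load(f"m_{n}_latch_knob_0.npy")&(C[...,2]>115)&(C[...,2]<145)]);print("knob",K.mean(0))
    print("clevis", )
    D=iv(C[(C[...,2]>2)&(C[...,2]<12)]);print()
print(T(q,[[-92,40,40],[-36,171,128],[-36,125,45],[43,40,6]]).round(1))
E
```

```text
[ 5.977423e+02 -1.505390e+01  1.651000e-01]
[[-0.3 -0.1]
 [ 1.3 -0.6]
 [ 0.3 -0.6]
 [ 0.  -0.9]
 [-1.8 -0.1]
 [-0.1  0.1]
 [-0.5  0.4]]
top 239 [[-92.8 -17.1  62.1]
 [-92.3 -16.4  64.4]
 [-29.6  35.7  70.2]
 [ 35.7 100.5  74. ]
 [ 36.9 101.4  75.5]]
((-27.710247039794922, 42.322998046875), (119.29912567138672, 130.2346954345703), 89.22113800048828)
knob [-39.24952144 168.57449287 131.43645257]
clevis

side 343 [[-93.5 -22.2  62.2]
 [-92.6 -21.2  62.6]
 [-41.1  38.6  67.8]
 [ 36.7  97.1  71.4]
 [ 39.2  99.6  72.4]]
((-26.641708374023438, 39.199344635009766), (123.70606994628906, 134.0985107421875), 89.72017669677734)
knob [-40.22120105 163.6082121  128.05651119]
clevis

[[500.4   9.3  40. ]
 [534.1 147.7 128. ]
 [541.7 102.3  45. ]
 [633.6  31.5   6. ]]
```

The bin is the purple single tray at top (255,172) / side (272,196), sitting in the latched bay beside the lever. The look-alikes are brown (309,260), turquoise (178,234) and green (161,146). The purple stack at (298,142) is nested_bins. The enlarged crops confirm this. The bin's front face is at about shelf x=-92.5, so it needs roughly 70 mm of travel.

```bash
cat >> h.py <<'E'
def sh2w(P):
    q=np.load("rack.npy");c,s=np.cos(q[2]),np.sin(q[2]); P=np.float64(P)
    return np.array([q[0]+c*P[0]-s*P[1],q[1]+s*P[0]+c*P[1],P[2]])
def w2sh(X):
    q=np.load("rack.npy");c,s=np.cos(q[2]),np.sin(q[2]); d=np.float64(X)[:2]-q[:2]
    return np.array([c*d[0]+s*d[1],-s*d[0]+c*d[1],X[2]])
def plan(P):
    "shift/turn fractions to reach shelf point P with tool y = shelf +x, tool x = shelf +y, z down"
    s=monitor.get_state(); Rt=R.from_rotvec(s["ee_rot"]); yaw=np.load("rack.npy")[2]
    D=R.from_matrix(np.array([[-np.sin(yaw),np.cos(yaw),0],[np.cos(yaw),np.sin(yaw),0],[0,0,-1.]]).T)
    sh=Rt.inv().apply(sh2w(P)-s["eef_pos"])/500; tn=(Rt.inv()*D).as_rotvec()/1.5
    print("at shelf",w2sh(s["eef_pos"]).round(1),"t",round(float(s["clock"]),2),"F",np.round(s["wrist_force"],1),"| shift",sh.round(4),"turn",tn.round(4))
E
python3 - <<'E'
from h import *
plan((-130,40,231)); print(sh2w((-130,40,231)))
E
```

```text
at shelf [-229.1  625.4  231.3] t 0.8 F [-0.3 -0.3  0.2] | shift [-8.332e-01 -8.461e-01  6.000e-04] turn [ 0.     -0.      0.6406]
[462.93628718   3.03828579 231.        ]
```

```bash
python3 -m crank '[{"x":-0.083,"y":-0.085,"az":0.064},{"x":-0.167,"y":-0.169,"az":0.128},{"x":-0.25,"y":-0.254,"az":0.192},{"x":-0.333,"y":-0.338,"az":0.256},{"x":-0.417,"y":-0.423,"az":0.32},{"x":-0.5,"y":-0.508,"az":0.384},{"x":-0.583,"y":-0.592,"az":0.448},{"x":-0.667,"y":-0.677,"az":0.512},{"x":-0.75,"y":-0.761,"az":0.576},{"x":-0.833,"y":-0.846,"az":0.641}]' 0 60
python3 -c "
from h import *
plan((-130,40,231))"
```

```text
at shelf [-229.1  625.4  231.3] t 0.8 F [-0.3 -0.3  0.2] | shift [-8.332e-01 -8.461e-01  6.000e-04] turn [ 0.     -0.      0.6406]invalid input
```

```bash
python3 -m crank '[{"x":-0.083,"y":-0.085,"z":0,"ax":0,"ay":0,"az":0.064},{"x":-0.167,"y":-0.169,"z":0,"ax":0,"ay":0,"az":0.128},{"x":-0.25,"y":-0.254,"z":0,"ax":0,"ay":0,"az":0.192},{"x":-0.333,"y":-0.338,"z":0,"ax":0,"ay":0,"az":0.256},{"x":-0.417,"y":-0.423,"z":0,"ax":0,"ay":0,"az":0.32},{"x":-0.5,"y":-0.508,"z":0,"ax":0,"ay":0,"az":0.384},{"x":-0.583,"y":-0.592,"z":0,"ax":0,"ay":0,"az":0.448},{"x":-0.667,"y":-0.677,"z":0,"ax":0,"ay":0,"az":0.512},{"x":-0.75,"y":-0.761,"z":0,"ax":0,"ay":0,"az":0.576},{"x":-0.833,"y":-0.846,"z":0,"ax":0,"ay":0,"az":0.641}]' 0 60
python3 -c "
from h import *
plan((-130,40,231))"
```

```text
clock: 2.05
eef_pos: [463.4, 1.4, 231.7]
ee_rot: [2.034, 2.393, 0.002]
wrist_force: [0.8, 0.2, 0.5]
grip_width: -0.2
at shelf [-129.8   38.3  231.7] t 2.05 F [0.8 0.2 0.5] | shift [ 0.0033 -0.0004  0.0015] turn [ 0.0009 -0.0003 -0.0023]
```

```bash
python3 -m crank '[{"x":0.003,"y":0,"z":0.1,"ax":0,"ay":0,"az":0},{"x":0.003,"y":0,"z":0.2,"ax":0,"ay":0,"az":0},{"x":0.003,"y":0,"z":0.3,"ax":0,"ay":0,"az":0},{"x":0.003,"y":0,"z":0.39,"ax":0,"ay":0,"az":0},{"x":0.003,"y":0,"z":0.39,"ax":0,"ay":0,"az":0}]'
python3 - <<'E'
from h import *
plan((-33,40,35))
for n in ("side","top"):
    p,d=cams.capture(n)
    c=p[110:270,190:390] if n=="side" else p[95:235,180:350]
    cv2.imwrite(f"pics/{n}2.png",cv2.resize(c,None,fx=4,fy=4,interpolation=cv2.INTER_CUBIC)[:,:,::-1])
E
```

```text
clock: 2.68
eef_pos: [460.5, 4.3, 34.3]
ee_rot: [-2.03, -2.393, 0.007]
wrist_force: [-1.0, -0.6, 0.4]
grip_width: 0.5
at shelf [-132.2   41.6   34.3] t 2.67 F [-1.  -0.6  0.4] | shift [-0.003   0.1984 -0.0025] turn [-0.0038  0.0001 -0.0007]
```

View pics/side2.png

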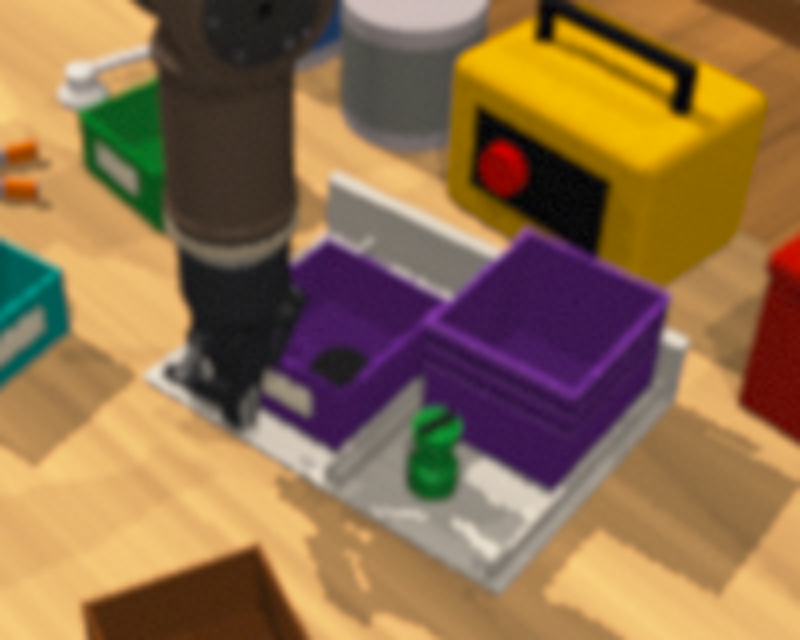

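View pics/top2.png

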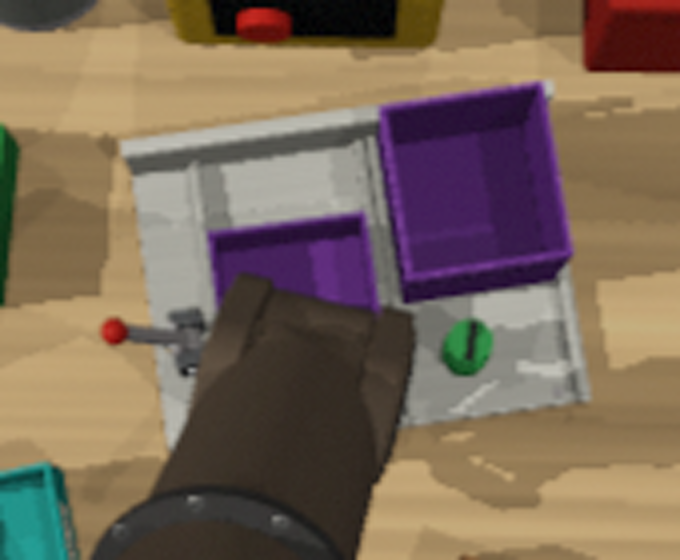

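The fingers stand in front of the bin at side crop (235,420), and the lever is still open at top crop (113,330). I'll push slowly along tool y.

```bash
python3 -m crank '[{"x":-0.002,"y":0.02,"z":0,"ax":0,"ay":0,"az":0},{"x":-0.002,"y":0.035,"z":0,"ax":0,"ay":0,"az":0},{"x":-0.002,"y":0.05,"z":0,"ax":0,"ay":0,"az":0},{"x":-0.002,"y":0.065,"z":0,"ax":0,"ay":0,"az":0},{"x":-0.002,"y":0.08,"z":0,"ax":0,"ay":0,"az":0},{"x":-0.002,"y":0.095,"z":0,"ax":0,"ay":0,"az":0},{"x":-0.002,"y":0.11,"z":0,"ax":0,"ay":0,"az":0},{"x":-0.002,"y":0.125,"z":0,"ax":0,"ay":0,"az":0},{"x":-0.002,"y":0.14,"z":0,"ax":0,"ay":0,"az":0},{"x":-0.002,"y":0.155,"z":0,"ax":0,"ay":0,"az":0}]'
python3 - <<'E'
from h import *
plan((-33,40,35))
for n in ("side","top"):
    p,d=cams.capture(n)
    c=p[110:270,190:390] if n=="side" else p[95:235,180:350]
    cv2.imwrite(f"pics/{n}3.png",cv2.resize(c,None,fx=4,fy=4,interpolation=cv2.INTER_CUBIC)[:,:,::-1])
E
```

```text
clock: 4.03
eef_pos: [539.9, 16.4, 36.3]
ee_rot: [2.031, 2.396, 0.0]
wrist_force: [-1.1, 0.4, 0.4]
grip_width: 0.0
at shelf [-51.9  40.5  36.3] t 4.03 F [-1.1  0.4  0.4] | shift [-0.001   0.0379  0.0026] turn [ 0.0001 -0.     -0.0005]
```

View pics/side3.png

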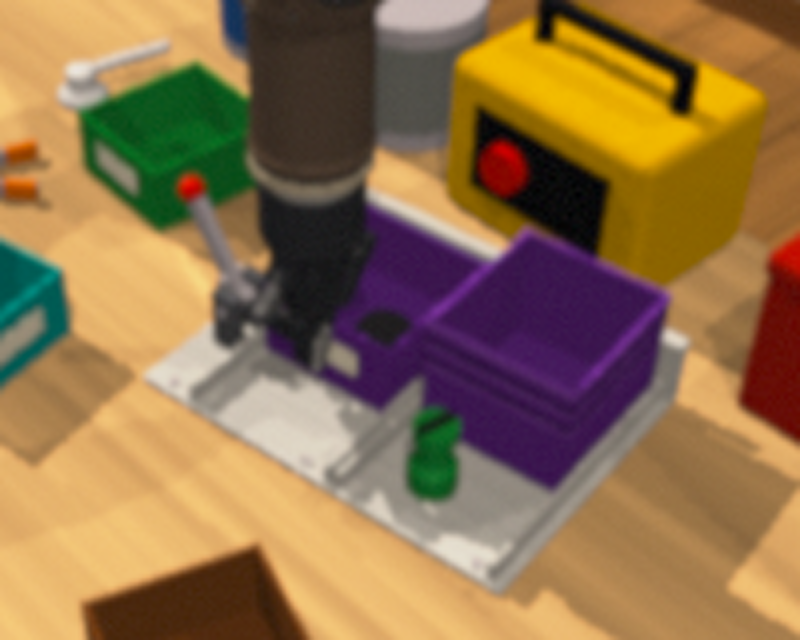

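View pics/top3.png

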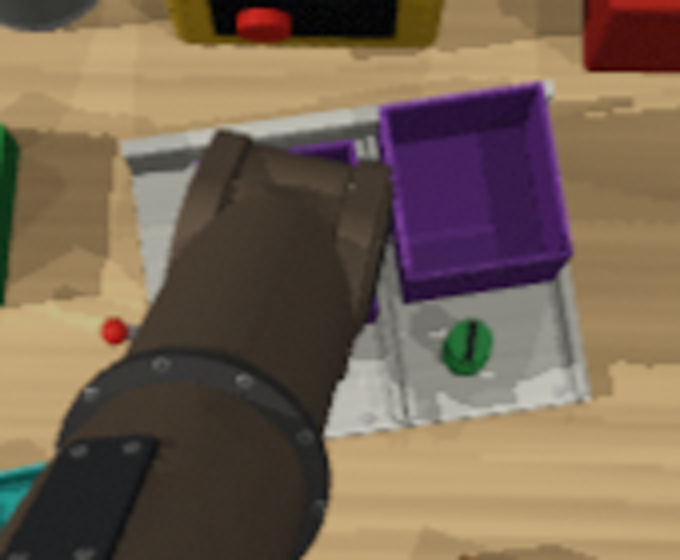

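The bin has followed, with the cap inside and the nested stack and sprinkler unmoved. I'll continue in small steps and watch the force.

```bash
python3 -m crank '[{"x":0,"y":0.006,"z":0,"ax":0,"ay":0,"az":0},{"x":0,"y":0.012,"z":0,"ax":0,"ay":0,"az":0},{"x":0,"y":0.016,"z":0,"ax":0,"ay":0,"az":0},{"x":0,"y":0.02,"z":0,"ax":0,"ay":0,"az":0},{"x":0,"y":0.02,"z":0,"ax":0,"ay":0,"az":0}]'
python3 - <<'E'
from h import *
plan((-33,40,35))
p,d=cams.capture("side"); C=cloud("side",d)
pur=(p[...,2].astype(int)>p[...,1]+25)
X=np.array([w2sh(x) for x in C[pur&(C[...,2]>62)&(C[...,2]<80)]])
X=X[(X[:,1]>-15)&(X[:,1]<105)]
print(np.percentile(X,[5,90,97,99],axis=0).round(1))
E
```

```text
clock: 4.75
eef_pos: [549.5, 18.0, 36.3]
ee_rot: [2.031, 2.396, 0.001]
wrist_force: [-0.6, 0.1, -0.4]
grip_width: -0.0
at shelf [-42.2  40.5  36.3] t 4.75 F [-0.6  0.1 -0.4] | shift [-0.0011  0.0184  0.0027] turn [ 0.0004  0.0001 -0.0004]
[[-29.6 -10.5  62.9]
 [100.4  80.   70.7]
 [101.4  90.3  72.1]
 [102.6  94.5  73.7]]
```

```bash
python3 -m crank '[{"x":0,"y":0.004,"z":0,"ax":0,"ay":0,"az":0},{"x":0,"y":0.007,"z":0,"ax":0,"ay":0,"az":0},{"x":0,"y":0.01,"z":0,"ax":0,"ay":0,"az":0},{"x":0,"y":0.01,"z":0,"ax":0,"ay":0,"az":0}]'
python3 - <<'E'
from h import *
plan((-33,40,35))
E
```

```text
clock: 5.3
eef_pos: [554.3, 18.8, 36.3]
ee_rot: [2.031, 2.396, 0.0]
wrist_force: [-2.1, -0.1, 0.6]
grip_width: 0.3
at shelf [-37.3  40.5  36.3] t 5.3 F [-2.1 -0.1  0.6] | shift [-0.001   0.0085  0.0026] turn [ 0.0002  0.0001 -0.0004]
```

```bash
python3 -m crank '[{"x":0,"y":0.002,"z":0,"ax":0,"ay":0,"az":0},{"x":0,"y":0.004,"z":0,"ax":0,"ay":0,"az":0},{"x":0,"y":0.004,"z":0,"ax":0,"ay":0,"az":0}]'
python3 - <<'E'
from h import *
plan((-33,40,35))
E
```

```text
clock: 5.68
eef_pos: [555.0, 18.9, 36.2]
ee_rot: [-2.031, -2.395, 0.002]
wrist_force: [-6.0, -1.0, 5.0]
grip_width: 0.2
at shelf [-36.6  40.5  36.2] t 5.67 F [-6. -1.  5.] | shift [-0.0011  0.0072  0.0023] turn [-0.0013 -0.0002 -0.0006]
```

```bash
python3 -m crank '[{"x":0,"y":0.002,"z":0,"ax":0,"ay":0,"az":0},{"x":0,"y":0.004,"z":0,"ax":0,"ay":0,"az":0},{"x":0,"y":0.004,"z":0,"ax":0,"ay":0,"az":0}]'
python3 - <<'E'
from h import *
plan((-33,40,35))
E
```

```text
clock: 6.05
eef_pos: [555.0, 18.9, 35.9]
ee_rot: [-2.03, -2.393, 0.005]
wrist_force: [-12.1, -1.7, 8.7]
grip_width: 0.0
at shelf [-36.6  40.5  35.9] t 6.05 F [-12.1  -1.7   8.7] | shift [-0.001   0.0071  0.0019] turn [-0.0035 -0.0006 -0.0008]
```

The position is stuck at -36.6 and the force is rising, so the bin is against the stop. Next I back off, rise and check.

```bash
python3 -m crank '[{"x":0,"y":-0.01,"z":0,"ax":0,"ay":0,"az":0},{"x":0,"y":-0.05,"z":0,"ax":0,"ay":0,"az":0},{"x":0,"y":-0.09,"z":0,"ax":0,"ay":0,"az":0},{"x":0,"y":-0.12,"z":-0.1,"ax":0,"ay":0,"az":0},{"x":0,"y":-0.15,"z":-0.2,"ax":0,"ay":0,"az":0},{"x":0,"y":-0.18,"z":-0.3,"ax":0,"ay":0,"az":0},{"x":0.05,"y":-0.25,"z":-0.4,"ax":0,"ay":0,"az":0},{"x":0.15,"y":-0.25,"z":-0.4,"ax":0,"ay":0,"az":0},{"x":0.25,"y":-0.25,"z":-0.4,"ax":0,"ay":0,"az":0},{"x":0.36,"y":-0.25,"z":-0.4,"ax":0,"ay":0,"az":0}]'
python3 - <<'E'
from h import *
plan((-36,210,110))
for n in ("side","top"):
    p,d=cams.capture(n); C=cloud(n,d)
    c=p[110:270,190:390] if n=="side" else p[95:235,180:350]
    cv2.imwrite(f"pics/{n}4.png",cv2.resize(c,None,fx=4,fy=4,interpolation=cv2.INTER_CUBIC)[:,:,::-1])
    pur=(p[...,2].astype(int)>p[...,1]+25)
    X=np.array([w2sh(x) for x in C[pur&(C[...,2]>62)&(C[...,2]<80)]])
    X=X[(X[:,1]>-15)&(X[:,1]<105)]
    print(n,np.percentile(X,[1,5,90,97,99],axis=0).round(1))
    g=(p[...,0].astype(int)>p[...,1]+80)
    K=np.array([w2sh(x) for x in C[g&(C[...,2]>115)&(C[...,2]<145)]]); K=K[np.linalg.norm(K-[-36,171,128],axis=1)<30]; print("knob",K.mean(0),len(K))
E
```

```text
clock: 7.3
eef_pos: [405.5, 178.3, 237.2]
ee_rot: [2.032, 2.395, 0.005]
wrist_force: [1.4, 0.0, 0.6]
grip_width: 0.1
at shelf [-157.9  222.3  237.2] t 7.3 F [1.4 0.  0.6] | shift [-0.0248  0.243   0.255 ] turn [ 0.0019 -0.0011 -0.0009]
side [[-24.7 -13.   62.3]
 [-23.9  -6.2  62.6]
 [104.1  96.1  70.8]
 [105.5  97.7  72. ]
 [106.4  98.6  72.6]]
knob [-39.50435541 166.54601244 132.52140527] 26
top [[-23.8 -14.8  62.2]
 [-23.6 -14.1  63.1]
 [103.8  99.8  73.1]
 [105.  101.   74.3]
 [105.8 101.3  76.1]]
knob [-39.83434184 171.19214983 135.74196896] 26
```

View pics/side4.png

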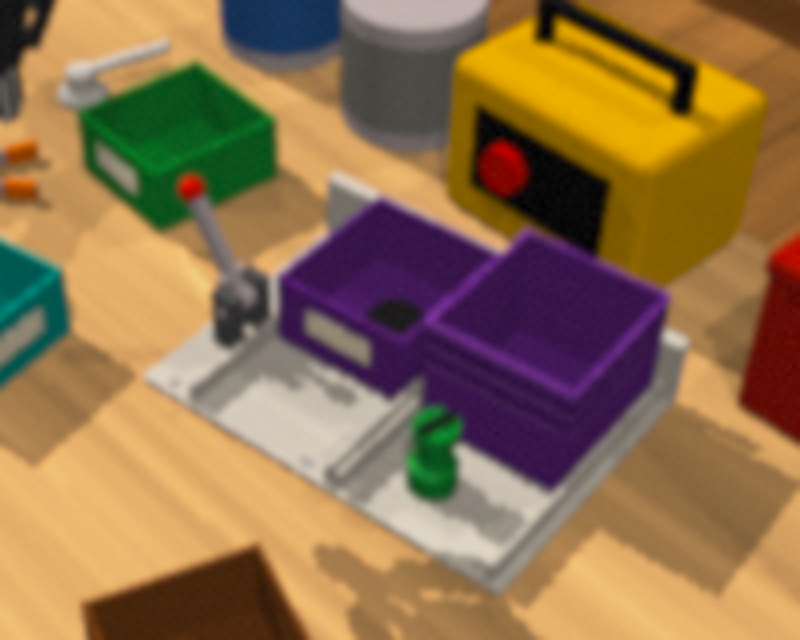

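View pics/top4.png

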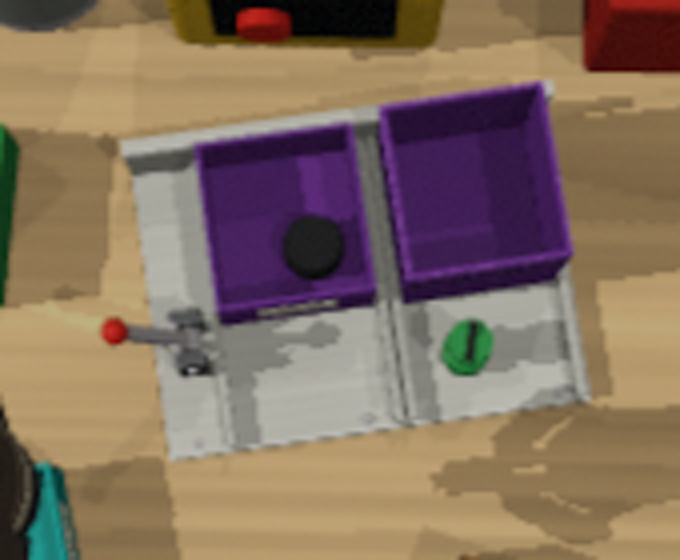

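Home is confirmed: the bin's rear wall is on the stop, the measured travel is about 69 mm, the cap is inside and the lever is still open with the knob at side crop (190,187). Next I go to the lever's outer side.

```bash
python3 -m crank '[{"x":0.006,"y":0.1,"z":0,"ax":0,"ay":0,"az":0},{"x":0.006,"y":0.2,"z":0,"ax":0,"ay":0,"az":0},{"x":0.006,"y":0.242,"z":0,"ax":0,"ay":0,"az":0},{"x":0.006,"y":0.242,"z":0.1,"ax":0,"ay":0,"az":0},{"x":0.006,"y":0.242,"z":0.2,"ax":0,"ay":0,"az":0},{"x":0.006,"y":0.242,"z":0.244,"ax":0,"ay":0,"az":0},{"x":0.006,"y":0.242,"z":0.244,"ax":0,"ay":0,"az":0}]'
python3 - <<'E'
from h import *
plan((-37,80,115))
for n in ("side","top"):
    p,d=cams.capture(n); C=cloud(n,d)
    c=p[110:270,190:390] if n=="side" else p[95:235,180:350]
    cv2.imwrite(f"pics/{n}5.png",cv2.resize(c,None,fx=4,fy=4,interpolation=cv2.INTER_CUBIC)[:,:,::-1])
E
```

```text
clock: 8.28
eef_pos: [523.5, 198.6, 113.0]
ee_rot: [-2.031, -2.396, 0.004]
wrist_force: [0.2, -0.6, -0.0]
grip_width: 0.1
at shelf [-38.1 223.  113. ] t 8.28 F [ 0.2 -0.6 -0. ] | shift [-0.2859  0.0025 -0.0037] turn [-0.0015  0.0007 -0.0006]
```

View pics/side5.png

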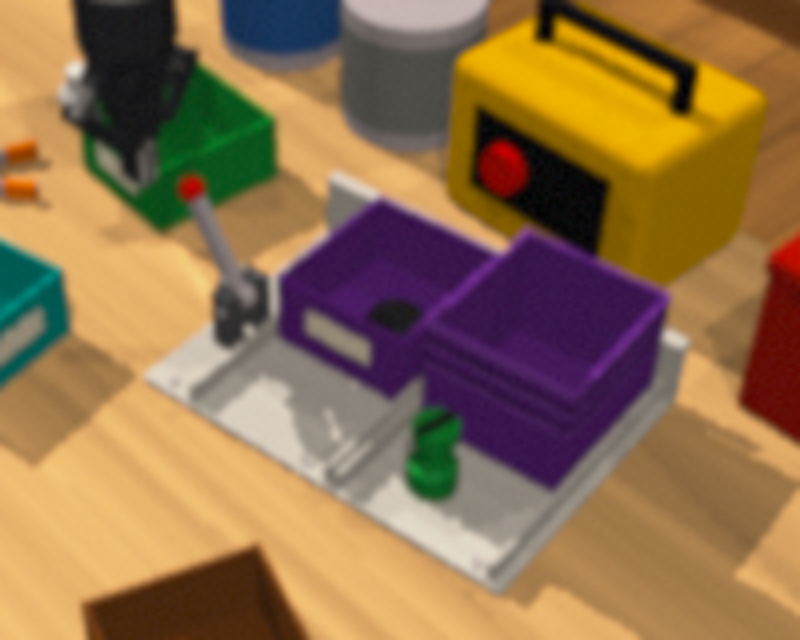

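View pics/top5.png

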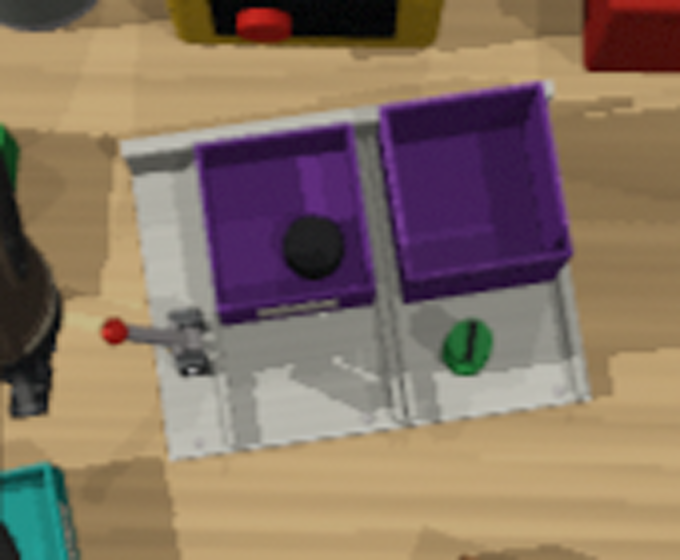

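The fingers are beyond the knob, outside it at side crop (140,170). I'll push toward shelf -y.

```bash
python3 -m crank '[{"x":-0.04,"y":0.002,"z":0,"ax":0,"ay":0,"az":0},{"x":-0.065,"y":0.002,"z":0,"ax":0,"ay":0,"az":0},{"x":-0.09,"y":0.002,"z":0,"ax":0,"ay":0,"az":0},{"x":-0.115,"y":0.002,"z":0,"ax":0,"ay":0,"az":0},{"x":-0.14,"y":0.002,"z":0,"ax":0,"ay":0,"az":0},{"x":-0.165,"y":0.002,"z":0,"ax":0,"ay":0,"az":0},{"x":-0.19,"y":0.002,"z":0,"ax":0,"ay":0,"az":0},{"x":-0.215,"y":0.002,"z":0,"ax":0,"ay":0,"az":0},{"x":-0.24,"y":0.002,"z":0,"ax":0,"ay":0,"az":0},{"x":-0.265,"y":0.002,"z":0,"ax":0,"ay":0,"az":0}]'
python3 - <<'E'
from h import *
plan((-37,80,115))
p,d=cams.capture("side")
c=p[110:270,190:390]
cv2.imwrite(f"pics/side6.png",cv2.resize(c,None,fx=4,fy=4,interpolation=cv2.INTER_CUBIC)[:,:,::-1])
E
```

```text
clock: 9.62
eef_pos: [546.9, 67.6, 114.3]
ee_rot: [2.032, 2.396, -0.0]
wrist_force: [-0.0, -0.2, -0.4]
grip_width: -0.4
at shelf [-36.6  89.9 114.3] t 9.62 F [-0.  -0.2 -0.4] | shift [-0.0197 -0.0008 -0.0015] turn [-0.0001  0.0002 -0.0006]
```

View pics/side6.png

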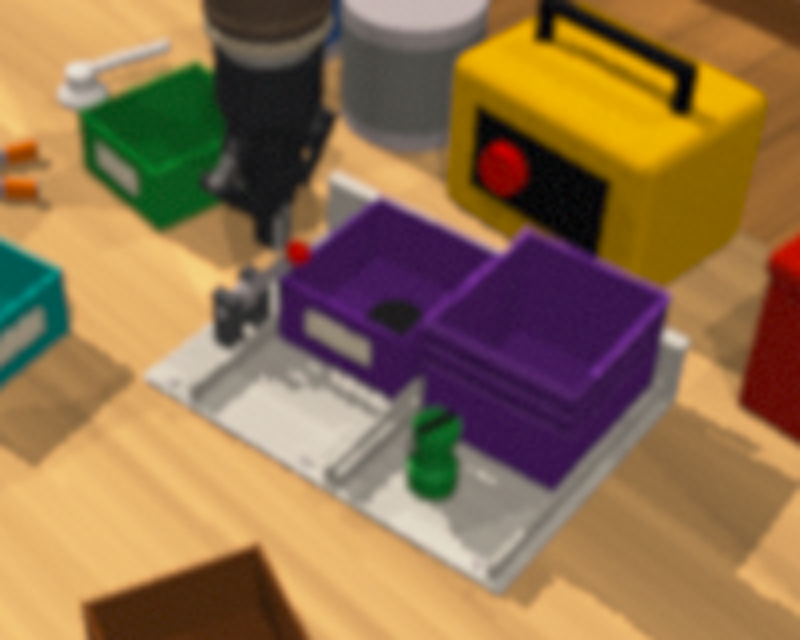

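The lever is leaning inward with the knob at (298,252), and it looks to be on its way over. I'll push a little further, hold and look.

```bash
python3 -m crank '[{"x":-0.02,"y":0,"z":0,"ax":0,"ay":0,"az":0},{"x":-0.03,"y":0,"z":0,"ax":0,"ay":0,"az":0},{"x":-0.03,"y":0,"z":0,"ax":0,"ay":0,"az":0},{"x":-0.03,"y":0,"z":0,"ax":0,"ay":0,"az":0}]'
python3 - <<'E'
from h import *
plan((-37,80,115))
p,d=cams.capture("side")
c=p[110:270,190:390]
cv2.imwrite(f"pics/side7.png",cv2.resize(c,None,fx=4,fy=4,interpolation=cv2.INTER_CUBIC)[:,:,::-1])
E
```

```text
clock: 10.18
eef_pos: [549.1, 54.4, 114.3]
ee_rot: [-2.031, -2.397, -0.0]
wrist_force: [-2.2, -0.3, -0.2]
grip_width: 0.3
at shelf [-36.5  76.5 114.3] t 10.18 F [-2.2 -0.3 -0.2] | shift [ 0.0071 -0.001  -0.0015] turn [-0.     -0.0002 -0.0001]
```

View pics/side7.png

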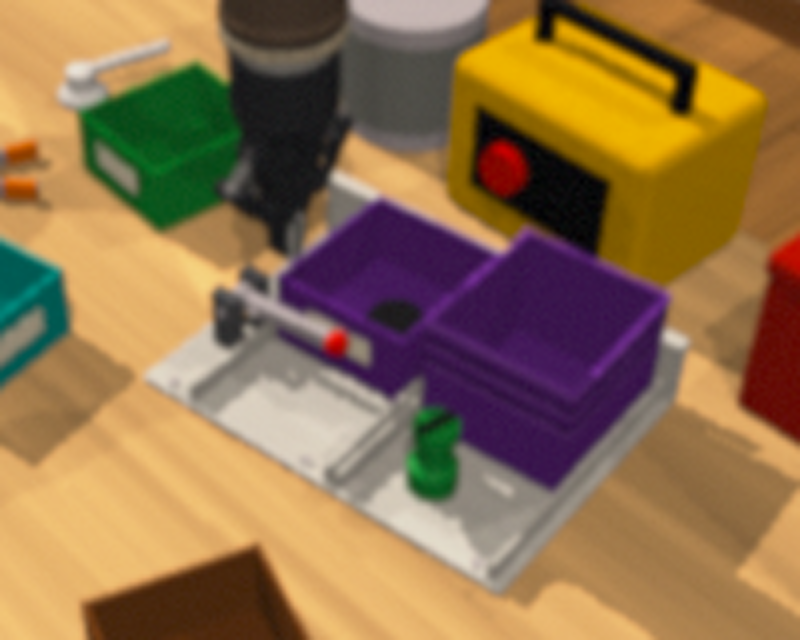

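The lever has snapped closed across the bin front, with the knob at (336,343). I'll retract straight up and verify.

```bash
python3 -m crank '[{"x":0,"y":0,"z":-0.08,"ax":0,"ay":0,"az":0},{"x":0,"y":0,"z":-0.16,"ax":0,"ay":0,"az":0},{"x":0,"y":0,"z":-0.24,"ax":0,"ay":0,"az":0},{"x":0.1,"y":-0.05,"z":-0.3,"ax":0,"ay":0,"az":0},{"x":0.2,"y":-0.1,"z":-0.3,"ax":0,"ay":0,"az":0},{"x":0.3,"y":-0.15,"z":-0.3,"ax":0,"ay":0,"az":0},{"x":0.4,"y":-0.2,"z":-0.3,"ax":0,"ay":0,"az":0},{"x":0.4,"y":-0.2,"z":-0.3,"ax":0,"ay":0,"az":0},{"x":0.4,"y":-0.2,"z":-0.3,"ax":0,"ay":0,"az":0}]'
python3 - <<'E'
from h import *
plan((-37,80,115))
for n in ("side","top"):
    p,d=cams.capture(n); C=cloud(n,d)
    c=p[110:270,190:390] if n=="side" else p[95:235,180:350]
    cv2.imwrite(f"pics/{n}8.png",cv2.resize(c,None,fx=4,fy=4,interpolation=cv2.INTER_CUBIC)[:,:,::-1])
    pur=(p[...,2].astype(int)>p[...,1]+25)
    X=np.array([w2sh(x) for x in C[pur&(C[...,2]>62)&(C[...,2]<80)]])
    X=X[(X[:,1]>-15)&(X[:,1]<105)]
    print(n,np.percentile(X,[1,5,90,97,99],axis=0).round(1))
    g=(p[...,0].astype(int)>p[...,1]+80)
    K=np.array([w2sh(x) for x in C[g&(C[...,2]>30)&(C[...,2]<90)]]); K=K[np.linalg.norm(K-[-36,30,52],axis=1)<30]; print("knob",K.mean(0),len(K))
    for q,b in (("nested_bins",0),("sprinkler",0)):
        print(q,[(round(o["score"],2),np.round(o["rect"],1)) for o in cams.find_in(q,n)[:1]])
E
```

```text
clock: 11.35
eef_pos: [417.9, 234.7, 264.4]
ee_rot: [2.03, 2.397, 0.0]
wrist_force: [0.6, 0.9, -0.4]
grip_width: -0.3
at shelf [-136.3  275.9  264.4] t 11.35 F [ 0.6  0.9 -0.4] | shift [-0.3918  0.1985  0.2989] turn [0.0002 0.0001 0.0001]
side [[-24.8 -12.   62.1]
 [-24.   -6.1  62.5]
 [104.   96.2  70.3]
 [105.9  98.4  71.6]
 [106.4  99.6  72.7]]
knob [-39.20545926  27.5735727   55.34478812] 34
nested_bins [(0.62, array([327.5, 199.8,  66.3,  63.3]))]
sprinkler [(0.85, array([296.9, 224.9,  14.4,  22.7]))]
top [[-24.  -14.8  62.7]
 [-23.6 -14.1  64.2]
 [103.6  99.9  73.6]
 [105.  100.9  75.1]
 [105.6 101.2  75.4]]
knob [-39.4851689   31.63472375  58.69746925] 23
nested_bins [(0.79, array([298.9, 142.9,  49.5,  53.2]))]
sprinkler [(0.55, array([297.6, 181.6,  11.9,  15.7]))]
```

View pics/side8.png

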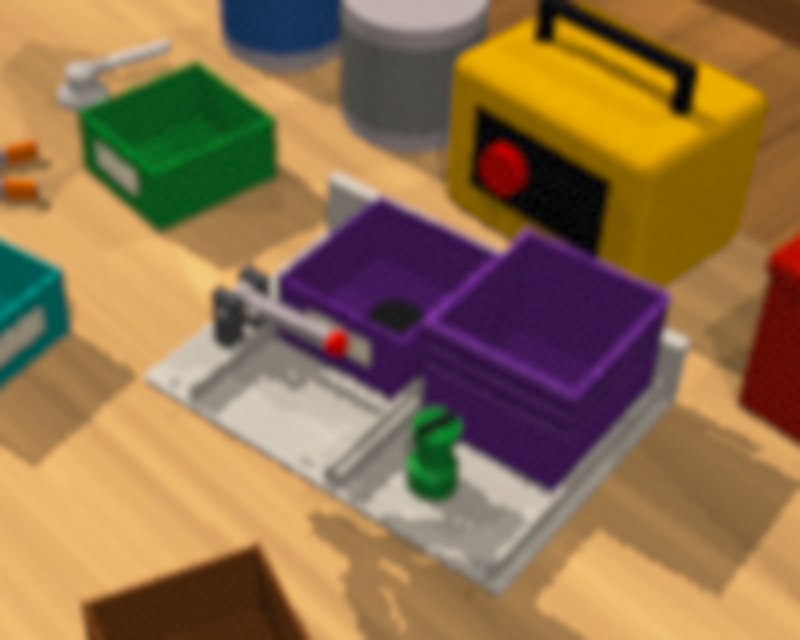

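View pics/top8.png

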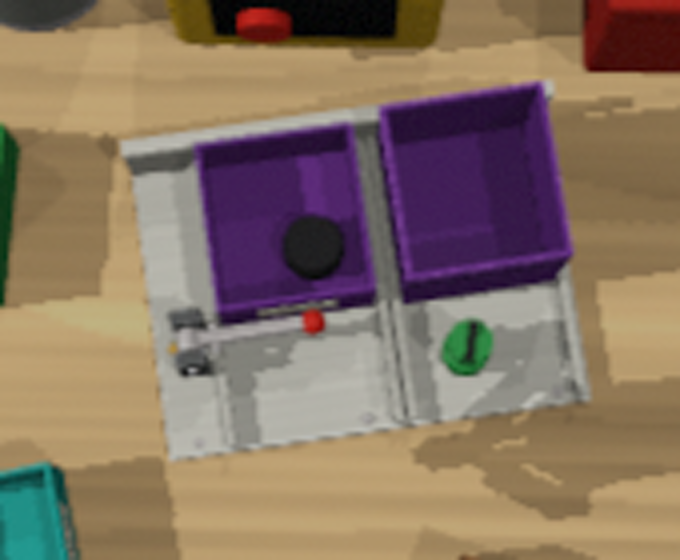

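The lever is closed, with the knob measured at shelf (-39, 30, 55) against an expected (-36, 30, 52). The bin is on the stop, the cap is inside and the arm is clear.

```bash
python3 -c "
from plant import job; print(job.job_done())"
```

```text
the job is handed in; nothing more can be done
None
```

The purple bin is pushed home against the rear stop and the latch lever is snapped closed across its front. I handed the job in at about 11.5 s of the 46 s; no verdict is reported.

- **Bin push:** I pushed the bin with closed fingertips, about 69 mm measured. It then stopped moving while the contact force rose to about 12 N (15 N with its vertical part), so it is against the stop.
- **Lever push:** I pushed the knob inward from outside until the lever snapped over, then lifted the arm clear.
- **Last checks:** The knob measures at its closed position to within about 3 to 7 mm, mostly in height. The bin is flat against the stop, with the same measured position before and after latching. The cap is in the bin, and the nested bins and sprinkler look unmoved. The faucet handle and the visible part of the clamp look unmoved too. The jar was outside my last crops, but the arm never went near it.
- **Small disagreements:** In my fitted shelf frame the bin's front and rear measured about 2 mm short of the nominal home position. The knob was also about 3 mm off in x in every measurement, before and after, so I put both down to a small bias in that fit. The first move command was refused as invalid input, and nothing moved then.

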